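# Clear the marking press and stamp the tile's edge

## Robot

A 7-joint arm with a two-finger parallel gripper is mounted at the origin on the work surface. World frame = base frame: x ahead of the robot, y to its left, z up, the work surface at z = 0. Lengths are in m, angles in rad, forces in N, time in s.
With the tool pointing down it reaches from about 0.4 to 0.85 m from the base axis. Payload 4.5 kg.
Tool frame: the origin (TCP) lies midway between the tips of the shut fingers; the grasp point (between the pads) lies 19 mm behind it; z points along the fingers, y is the direction in which the jaws open and shut (so a half turn about z gives the same grasp; the last joint's range is limited). The gripper opens to 85 mm and grips with 20 to 120 N. Pads are 22 mm wide; open, the fingers measure 114 mm over their backs; the gripper's body (76 mm by 85 mm) begins 54 mm behind the grasp point. The pads swing forward as they close: fully open they stand 13 mm farther back than shut.
Start: joints at [1.177, 0.689, -0.195, 1.565, 0.157, 0.902, -0.215], TCP at [0.259, -0.569, 0.231] pointing down, gripper open.
Joint ranges: [-3.01, 3.01], [-0.46, 2.08], [-1.47, 1.51], [0.13, 2.56], [-1, 4.14], [0.04, 2.09], [-2.66, 2.66]. Speed limits (rad/s): [2.57, 2.57, 3.14, 3.14, 3.14, 3.14, 3.14].

## Interface

Orientations are given as a unit quaternion [x, y, z, w].
In Python, from station import * gives the robot as it stands.
- The arm moves only by the tool carry_out, never from a script. Its argument "moves" is a list of rows, each an object of numbers: "x", "y", "z": the shift along the world's x, y, z in m; "twist": the turn about the world's z in rad; "claw": the closure, from 0 (fully open) to 1 (shut). In form: [{"x": .., "y": .., "z": .., "twist": .., "claw": ..}, ...]. A call has 1 to 5 rows; each row shifts and turns the commanded pose from where the row before left it; what a row does not reach is not made up. A row lasts 1/8 s, in which the tool goes at most 62.5 mm and 10.7 degrees, less where a joint would pass 70% of its speed; a pose out of reach is approached as far as the arm can. A call with a gripper value outside its range is refused whole. The fingers move at their own pace and stop on an object; the grip force is fixed at half the most. Time passes only in rows, so rows that do not move let the fingers close. It gives the time, the measured TCP pose, the force and the opening at its end, in the units of the state.
- read_state(): the state, without advancing time (a new reading comes with each control period).
- read_camera(name): name is "scene" or "top" or "wrist"; returns the picture (420x560x3 uint8, blue, green, red); there is no depth.
- calibration(name): a dict with "fx", "fy", "cx", "cy" (pixels), "R" (3x3) and "t" (3): a world point X has camera coordinates R X + t. Camera axes: x right, y down, z forward; pixel columns grow to the right and rows downward; lengths in m; the calibration is good to about 2 mm. A picture is of the moment at which its call begins: read the wrist's pose just before it. calibration takes no time and is no camera call; for the wrist camera it gives the pose at the moment of the call.
- sign_off(): hands the job in, once; it reports no verdict.
The state is a dict: "clock": time; "joints": joint angles; "joint_vel": joint speeds; "tau": joint torques, N m; "tcp_pos": TCP position; "ee_rot": TCP orientation; "ft_force": force on the tool from outside, world axes, zero at the start; "torque": the same for the moment, N m; "opening": finger opening in m.
Only numpy, scipy, OpenCV 4.12 (cv2) and the standard library are available. Lean on these libraries where they do the work, as an engineer would, in place of code of your own. Each camera call takes 0.05 s, during which the arm holds its last target. There are 200 camera calls.

## Task

Use the scraper block, not the fingers, to wipe all four crumbs out of the slot between the red stamp and the tile into the press's crumb tray, and stand the block back on the table clear of the press. Then swing the press lever round until the stamp has pushed the tile up solid against its fence and bears on it firmly (about 35 N on the stamp) for a second, without leaning so hard that the tile chips, and ease the lever all the way home without letting it fly back. Leave the tile lying flat on the bed and do not disturb the other things on the table.

Things in the scene. Friction and masses are not known exactly. Their poses are not given: they have to be found in the camera images.
- press: Fixed press: green base 120 (x) x 340 (y) mm, steel bed 40 mm above the table; origin under the base's centre. +y: way the stamp travels; -x side faces the robot. Green gearbox 100 x 120 mm, 95 mm tall, centred at x 0, y -90 mm. A fixed dark steel fence, 32 mm tall, stands on the bed 2 to 22 mm beyond the tile's far edge: how far is not measured, it has to be felt through the lever
- slot (a point): Middle of the open slot of bed, on its surface, at press x 0, y +20 mm: from the stamp's face at rest (y -6 mm) to the tile's near edge (about y +46 mm), over the full 120 mm of the bed in x. The crumbs lie in it. Nothing overhangs it; ram and stamp beside it reach 73 mm above the table
- tray (a point): Centre of the open aluminium crumb tray's floor, 3 mm above the table. The tray lies against the base's -x side in front of the slot: press x -160 to -60, y -45 to +85 mm, walls 3 mm, rim 30 mm above the table (10 mm below the bed)
- lever (a joint): Sprung lever, vertical pivot at press x 0, y -90 mm. 0 rad = home stop; grows to 1.55 as the handle goes towards press +y (clockwise from above). At q it points from the pivot at angle pi + 0.75 - q from press +x. Moves ram and stamp 56 mm per rad to +y. Return spring alone: 1 N on the handle at home, 5 to 6 N at the end. Let go under load, it flies back (over 3 rad/s is too fast)
- lever_grip (a point): On the axis of the lever's black upright handle (vertical cylinder, 28 mm diameter, 122 to 200 mm above the table), 180 mm above the table, 220 mm from the pivot. Beneath it is the steel lever bar, its top 119 mm above the table. It can be pushed, or caged between half-open fingers, with no need to grip
- stamp: Red stamp pad on the ram, face 30 x 24 mm, origin at its face's centre. Meets the tile at 0.85 to 1 rad, slides it with little extra force, backs it on the fence at 1.0 to 1.3 rad; then its cushion spring (8 N/mm) comes in. Its force is 3.9 x the handle force above the return spring: 14 to 15 N in all on the handle gives 35 N, a good print; under 20 N prints badly, over 80 N chips the tile
- tile: Terracotta tile 80 x 80 x 22 mm, lying loose on the press bed in front of the fence, origin under its centre; its near edge (towards the stamp) is to be printed
- scraper: Scraper block standing upright on the table: steel foot 24 (x) x 38 (y) x 24 (z) mm, wooden grip 22 x 34 mm above it, 80 mm tall in all; origin under its centre. Its broad faces look along its own x: it is gripped across x (22 mm) and wipes along x; 38 mm wide, it fits the slot
- crumb1: Loose hard terracotta crumb, about 15 x 12 x 12 mm, on the bed in the slot; origin under its centre
- crumb2: Loose hard terracotta crumb, about 15 x 12 x 12 mm, on the bed in the slot; origin under its centre
- crumb3: Loose hard terracotta crumb, about 15 x 12 x 12 mm, on the bed in the slot; origin under its centre
- crumb4: Loose hard terracotta crumb, about 15 x 12 x 12 mm, on the bed in the slot; origin under its centre
- bowls: Stack of three terracotta bowls, 120 mm wide, 66 mm tall; origin under its centre; to be left alone
- ink_pad: Flat dark tin with a blue ink pad, 90 x 60 x 16 mm; origin under its centre; to be left alone
- jar: Amber glass jar, 60 mm wide, 85 mm tall; origin under its centre; to be left alone
- spare_tiles: Two terracotta tiles, stacked, 80 x 80 x 43 mm; origin under its centre; to be left alone
- weight: Brass weight, 44 mm wide, 55 mm tall; origin under its centre; to be left alone
- brush: Brush lying on the table, 160 mm long; to be left alone
- spatula: Spatula lying on the table, 180 mm long; to be left alone
Not all that is in view belongs to the job. Leave any purple look-alike of the scraper alone. Leave any turquoise look-alike of the tile alone.

How it is judged:
On the way, in this order (a step that is already met when the one before it is completed fails the run):
1. all four crumbs lie in the crumb tray (z of each of crumb1, crumb2, crumb3, crumb4 in the frame of press below 0.035 m and x of crumb1 in the frame of press between -0.162 and -0.058 m and y of crumb1 in the frame of press between -0.047 and 0.087 m and x of crumb2 in the frame of press between -0.162 and -0.058 m and y of crumb2 in the frame of press between -0.047 and 0.087 m and x of crumb3 in the frame of press between -0.162 and -0.058 m and y of crumb3 in the frame of press between -0.047 and 0.087 m and x of crumb4 in the frame of press between -0.162 and -0.058 m and y of crumb4 in the frame of press between -0.047 and 0.087 m), for 0.2 s.
2. the scraper stands free on the table and the stamp bears on the tile with more than 20 N for half a second (contact force between stamp and tile above 20 N and value of joint lever above 0.95 rad and height (world z) of scraper below 0.012 m and angle between scraper's own z axis and vertical below 0.2 rad), for 0.5 s.
3. the lever is home again (value of joint lever below 0.06 rad), for 0.2 s.
At the end, for the whole second after the job is handed in: All four crumbs lie in the crumb tray, below the bed; the lever is home (within 0.06 rad); the scraper stands upright (within 0.2 rad) at rest on the table, not touching the press; the tile lies flat (within 0.08 rad) and at rest on the bed (all of step 1 and value of joint lever below 0.06 rad and height (world z) of scraper below 0.012 m and angle between scraper's own z axis and vertical below 0.2 rad and linear speed of each of scraper, tile below 0.02 m/s and contact force between scraper and press below 0.05 N and angle between tile's own z axis and vertical below 0.08 rad and z of tile in the frame of press between 0.035 and 0.045 m).
It fails at once if the stamp bears on the tile with more than 80 N (contact force between stamp and tile above 80 N).
It fails at once if the lever flies back (faster than 3 rad/s) (velocity of joint lever below -3 rad/s).
It fails at once if the fingers push a crumb (contact force between the fingers and crumb1 above 0.3 N or contact force between the fingers and crumb2 above 0.3 N or contact force between the fingers and crumb3 above 0.3 N or contact force between the fingers and crumb4 above 0.3 N).
It fails at once if the tile is tipped or lifted (angle between tile's own z axis and vertical above 0.25 rad or z of tile in the frame of press above 0.06 m).
It fails at once if a bystander is moved more than 30 mm (distance of any of bowls, ink_pad, jar, spare_tiles, weight, brush, spatula from where it was at the start of the episode above 0.03 m).
It also fails if it takes over 72 s, if anything falls off the work surface, if the arm or the gripper's body presses on something with over 40 N, if the wrist force passes 120 N, or if a joint passes its speed limit or range.

## Working session

There is one attempt and no reset: what is moved stays moved. The work goes in short steps, Python scripts to look and compute and a tool call to move; the robot and the scene stay as the last step left them, time stands still between calls to the robot, and variables do not carry over. Pictures are saved under pics/ and viewed, about 8 in all and at most 12, crops included, and the job is handed in when it is done.

Besides the shell and the picture viewer there is one more tool, called as name([rows], argument=value, ...), one row to a line, values as JSON. carry_out: Moves the arm, as the interface text tells. Its arguments: {"type":"object","properties":{"moves":{"type":"array","items":{"type":"object","properties":{"x":{"type":"number"},"y":{"type":"number"},"z":{"type":"number"},"twist":{"type":"number"},"claw":{"type":"number"}}}}},"required":["moves"]}

```bash
mkdir -p pics; ls; python3 - <<'E'
from station import *
import cv2,numpy as np
s=read_state();print(s)
for n in("scene","top"):
    im=read_camera(n);cv2.imwrite(f"pics/{n}0.png",im);c=calibration(n);print(n,c)
E
```

```text
pics
{'clock': 0.0, 'joints': array([ 1.17680453,  0.69001418, -0.19453901,  1.56639077,  0.15732153,
        0.90251902, -0.21514178]), 'joint_vel': array([-0.00062766,  0.00065051,  0.00061006,  0.00128445,  0.00066381,
       -0.00052815, -0.0006498 ]), 'tau': array([-7.78338399e-04, -5.39601982e+01, -1.26684722e+00, -1.58540976e+01,
        8.98920523e-03,  9.48887406e-03, -3.24725352e-05]), 'tcp_pos': array([ 0.25896446, -0.56807483,  0.23045341]), 'ee_rot': array([ 9.77202294e-01,  2.12308126e-01, -2.74797815e-04, -9.27497242e-04]), 'ft_force': array([0.14422837, 0.79044114, 0.65678872]), 'torque': array([-0.05918916,  0.01929764, -0.00151387]), 'opening': 0.08525621445944309}
scene {'fx': 534.5060276919532, 'fy': 534.5060276919532, 'cx': 276.534161973957, 'cy': 210.69678897548496, 'R': array([[ 0.46349624,  0.88599422,  0.01361869],
       [ 0.48790856, -0.24235313, -0.83857629],
       [-0.73967322,  0.39532164, -0.54461393]]), 't': array([-0.29014823, -0.13213169,  1.72032321])}
top {'fx': 385.01083605633767, 'fy': 385.01083605633767, 'cx': 287.25997516616644, 'cy': 211.05749145160937, 'R': array([[-0.00823501, -0.99978203, -0.01918531],
       [-0.99878932,  0.00915432, -0.04833324],
       [ 0.04849833,  0.01876406, -0.998647  ]]), 't': array([0.0659768 , 0.51929262, 1.12329385])}
```

View pics/top0.png

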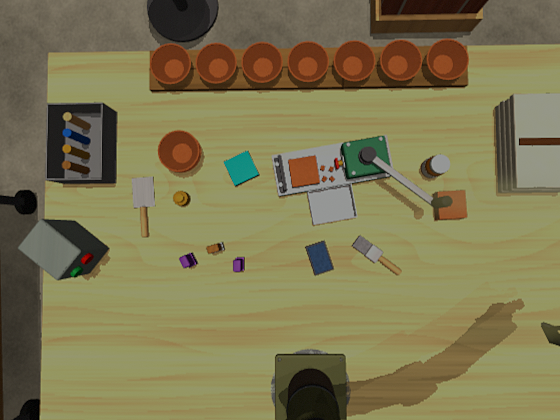

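View pics/scene0.png

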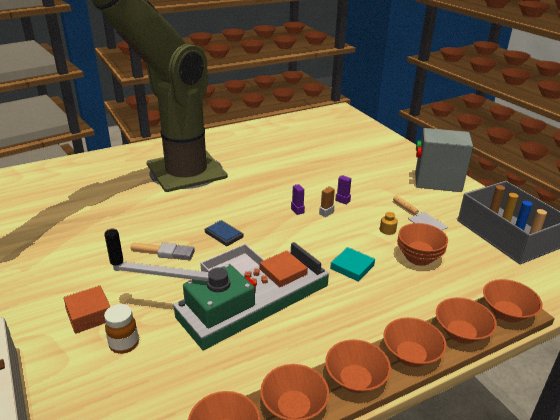

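The top view shows the press centred near (330,165), with its tile at (303,172), crumbs around (328,173), tray at (332,205), lever pivot at (368,155) and handle at (442,203).

Scraper candidates in the top view are the brown wood and steel block at (215,248), and the purple look-alikes at (189,260) and (238,265). I choose the brown one. For the tile, turquoise (242,168) and the spare tiles (450,205) are look-alikes. I choose the orange one on the bed.

```bash
cat > h.py <<'E'
from station import *
import cv2,numpy as np
def ray(c,u,v,z):
    d=c["R"].T@np.array([(u-c["cx"])/c["fx"],(v-c["cy"])/c["fy"],1.]);o=-c["R"].T@c["t"]
    return (o+d*(z-o[2])/d[2])
def proj(c,X):
    p=c["R"]@np.asarray(X,float)+c["t"];return np.array([c["fx"]*p[0]/p[2]+c["cx"],c["fy"]*p[1]/p[2]+c["cy"]])
def blobs(im,lo,hi,roi=None,mn=15):
    h=cv2.cvtColor(im,cv2.COLOR_BGR2HSV);m=cv2.inRange(h,np.array(lo),np.array(hi))
    if roi:
        k=np.zeros_like(m);x0,y0,x1,y1=roi;k[y0:y1,x0:x1]=255;m&=k
    cs=cv2.findContours(m,cv2.RETR_EXTERNAL,cv2.CHAIN_APPROX_NONE)[0]
    return sorted([c for c in cs if cv2.contourArea(c)>=mn],key=cv2.contourArea,reverse=True)
def rect(cam,cnt,z):
    P=np.array([ray(cam,u,v,z)[:2] for u,v in cnt[:,0]]).astype(np.float32)
    return cv2.minAreaRect(P*1000)
def pts(cam,L,z): return [np.round(ray(cam,u,v,z),4) for u,v in L]
E
python3 - <<'E'
from h import *
im=cv2.imread("pics/top0.png");c=calibration("top")
h=cv2.cvtColor(im,cv2.COLOR_BGR2HSV)
for n,(u,v) in dict(tile=(303,172),green=(382,170),scr=(213,248),bed=(312,153),tray=(332,205)).items(): print(n,h[v,u])
for b in blobs(im,(65,80,30),(85,255,255),(330,120,400,190),100): print("green",cv2.boundingRect(b),rect(c,b,.095))
for b in blobs(im,(0,120,100),(14,255,255),(270,130,345,200),4): print("orange",cv2.boundingRect(b),rect(c,b,.062))
for b in blobs(im,(0,90,60),(18,255,255),(200,235,230,262),4): print("scr",cv2.boundingRect(b),rect(c,b,.08))
s=cv2.imread("pics/scene0.png");cs=calibration("scene")
print("scene scraper foot",ray(cs,327,213,0),"pivot",ray(c,368,155,.13),"handle",ray(c,440,202,.2))
a=cv2.resize(im[130:280,170:470],None,fx=2.6,fy=2.6,interpolation=cv2.INTER_CUBIC)
b=cv2.resize(s[170:220,280:360],None,fx=3,fy=3,interpolation=cv2.INTER_CUBIC)
o=np.zeros((a.shape[0]+b.shape[0],a.shape[1],3),np.uint8);o[:a.shape[0]]=a;o[a.shape[0]:,:b.shape[1]]=b
cv2.imwrite("pics/crop1.png",o)
E
```

```text
tile [ 11 193 148]
green [ 70 130  43]
scr [ 15 180 129]
bed [ 50   5 152]
tray [ 60   3 150]
green (342, 136, 48, 42) ((663.0081787109375, -157.0740966796875), (99.7503662109375, 118.64186096191406), 9.403083801269531)
orange (288, 156, 32, 31) ((631.1753540039062, 13.635169982910156), (79.10433197021484, 77.9564208984375), 8.370100975036621)
orange (335, 158, 4, 11) ((653.023681640625, -80.9701919555664), (29.096426010131836, 6.662413597106934), 10.393045425415039)
orange (322, 176, 5, 6) ((608.5379028320312, -43.398197174072266), (10.150779724121094, 11.451187133789062), 62.646427154541016)
orange (330, 176, 4, 5) ((609.9985961914062, -65.46678924560547), (8.473969459533691, 11.382478713989258), 89.2212142944336)
orange (321, 166, 4, 4) ((640.2055053710938, -40.4144287109375), (8.494461059570312, 8.572559356689453), 89.28573608398438)
orange (329, 167, 4, 4) ((637.0995483398438, -63.012088775634766), (8.484427452087402, 8.5715913772583), 89.20691680908203)
scr (206, 244, 13, 10) ((413.9920959472656, 268.88250732421875), (21.982467651367188, 32.5027961730957), 18.5363712310791)
scene scraper foot [0.41847425 0.27029109 0.        ] pivot [ 0.66126874 -0.15644577  0.13      ] handle [ 0.52956122 -0.31651579  0.2       ]
```

View pics/crop1.png

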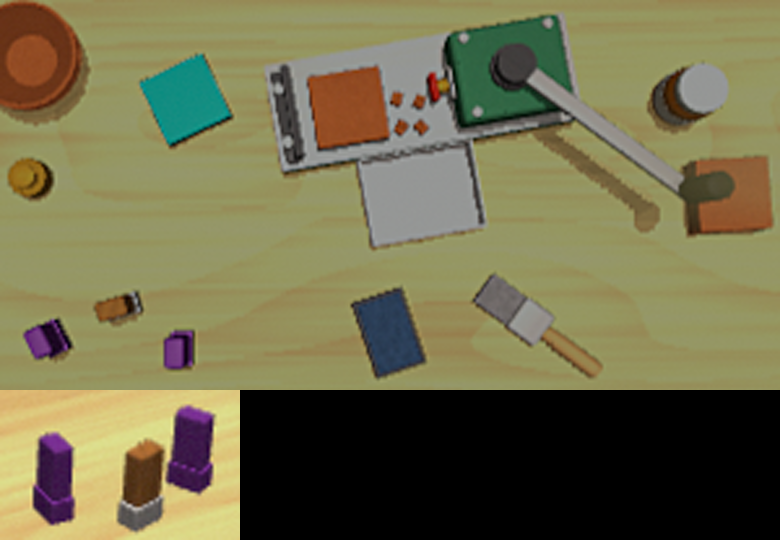

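The crop confirms the brown block with the steel foot at crop (118,305), and the purple ones stand apart from it. Gearbox size (100x119), tile size (79x78) and scraper size (22x32) all match the description. Next I move towards the press for a close wrist view.

carry_out([
  {"x":0.026,"y":0.054,"z":0.01,"twist":0.147},
  {"x":0.026,"y":0.054,"z":0.01,"twist":0.147},
  {"x":0.026,"y":0.054,"z":0.01,"twist":0.147},
  {"x":0.026,"y":0.054,"z":0.01,"twist":0.147},
  {"x":0.026,"y":0.054,"z":0.01,"twist":0.147},
])

```text
schema error: expected keys x, y, z, twist, claw
```

carry_out([
  {"x":0.026,"y":0.054,"z":0.01,"twist":0.147},
  {"x":0.026,"y":0.054,"z":0.01,"twist":0.147},
  {"x":0.026,"y":0.054,"z":0.01,"twist":0.147},
  {"x":0.026,"y":0.054,"z":0.01,"twist":0.147},
  {"x":0.026,"y":0.054,"z":0.01,"twist":0.147},
])

```text
schema error: expected keys x, y, z, twist, claw
```

```bash
python3 - <<'E'
from h import *
s=read_state();print(s["clock"],s["tcp_pos"],s["ee_rot"],s["joints"])
c=calibration("wrist");im=read_camera("wrist");cv2.imwrite("pics/w1.png",im)
np.save("w1.npy",c,allow_pickle=True);print(c["fx"],-c["R"].T@c["t"],c["R"])
for b in blobs(im,(0,120,60),(14,255,255),None,60): print("orange",cv2.boundingRect(b),[rect(c,b,z) for z in(.052,.062)])
for b in blobs(im,(65,80,30),(85,255,255),None,300): print("green",cv2.boundingRect(b))
E
```

```text
0.1 [ 0.25900379 -0.56817443  0.23057396] [ 9.77205612e-01  2.12293479e-01 -2.28298359e-04 -7.86450032e-04] [ 1.17681136  0.68988834 -0.19450619  1.56622978  0.15727812  0.90249963
 -0.21509291]
357.3258128977484 [ 0.33177747 -0.53513306  0.37286424] [[ 0.41444749 -0.91007133 -0.00185701]
 [-0.86450235 -0.3943313   0.31167052]
 [-0.28437468 -0.12756567 -0.95018842]]
```

View pics/w1.png

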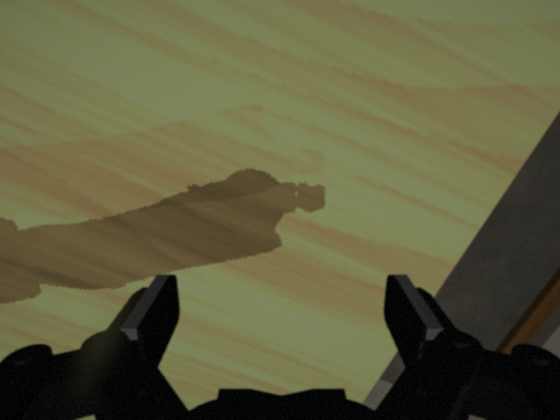

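The wrist view shows only bare table and a shadow, because the move was refused: every key is required. I repeat it with all keys.

carry_out([
  {"x":0.026,"y":0.05,"z":0.01,"twist":0.147,"claw":0},
  {"x":0.026,"y":0.05,"z":0.01,"twist":0.147,"claw":0},
  {"x":0.026,"y":0.05,"z":0.01,"twist":0.147,"claw":0},
  {"x":0.026,"y":0.05,"z":0.01,"twist":0.147,"claw":0},
  {"x":0.026,"y":0.05,"z":0.01,"twist":0.147,"claw":0},
])

```text
clock: 0.78
tcp_pos: [0.3898, -0.317, 0.2816]
ee_rot: [0.834, 0.551, -0.0, 0.0]
ft_force: [0.7, -0.6, 0.4]
opening: 0.0856
```

carry_out([
  {"x":0.026,"y":0.05,"z":0.01,"twist":0.147,"claw":0},
  {"x":0.026,"y":0.05,"z":0.01,"twist":0.147,"claw":0},
  {"x":0.026,"y":0.05,"z":0.01,"twist":0.147,"claw":0},
  {"x":0.026,"y":0.05,"z":0.01,"twist":0.147,"claw":0},
  {"x":0.026,"y":0.05,"z":0.01,"twist":0.147,"claw":0},
])

```text
clock: 1.4
tcp_pos: [0.5198, -0.0673, 0.3315]
ee_rot: [0.581, 0.814, -0.0, 0.0]
ft_force: [1.0, -0.1, -0.7]
opening: 0.0854
```

```bash
python3 - <<'E'
from h import *
import pickle
s=read_state();print(s["clock"],s["tcp_pos"],s["ee_rot"],s["joints"])
c=calibration("wrist");im=read_camera("wrist");cv2.imwrite("pics/w2.png",im);pickle.dump(c,open("w2.pkl","wb"))
for b in blobs(im,(0,120,60),(14,255,255),None,60): print("orange",cv2.boundingRect(b),[np.round(np.concatenate([np.ravel(x) for x in rect(c,b,z)]),1) for z in(.052,.062)])
for b in blobs(im,(65,80,30),(85,255,255),None,300): print("green",cv2.boundingRect(b),rect(c,b,.095))
E
```

```text
1.4 [ 0.51975695 -0.06731942  0.33154083] [ 5.80770532e-01  8.14067276e-01 -2.38540999e-04  5.90985042e-05] [ 0.45518014  0.4926453  -0.65718035  1.71174254  0.33929673  1.05383746
  0.01678257]
orange (357, 85, 86, 82) [array([634.3,  14.1,  81.2,  80. ,   8.5]), array([631. ,  14. ,  79.2,  78.1,   8.5])]
orange (521, 276, 39, 74) [array([ 928.3, -157.9,   51.4,  120.7,   32.6]), array([ 918. , -153.9,   50.2,  117.8,   32.6])]
orange (187, 345, 46, 49) [array([ 517.1, -398.3,   81.9,   53.1,   87.8]), array([ 516.5, -388.7,   80. ,   51.8,   87.8])]
orange (371, 202, 25, 11) [array([658. , -81.5,  31. ,  11.8,  14.4]), array([654.1, -79.4,  30.3,  11.6,  14.4])]
orange (231, 371, 15, 18) [array([ 563.1, -396.2,   15.5,   35.9,    2.2]), array([ 561.5, -386.6,   15.1,   35. ,    2.2])]
orange (278, 362, 37, 18) [array([ 641.5, -351.3,   53.3,   27.8,   13.1]), array([ 638. , -342.7,   52.1,   27.1,   13.1])]
orange (353, 160, 13, 13) [array([609.4, -43.5,  10.4,  15.4,  59.7]), array([606.7, -42.3,  10.1,  15. ,  59.7])]
orange (378, 166, 13, 12) [array([641.1, -39.4,  10.4,  13.9,  76.4]), array([637.6, -38.3,  10.1,  13.6,  76.4])]
orange (346, 178, 12, 11) [array([609.7, -65.2,  12.8,  11.4,  46.9]), array([606.9, -63.4,  12.5,  11.1,  46.9])]
orange (369, 184, 11, 12) [array([638. , -63.5,  10.1,  13. ,  65.1]), array([634.6, -61.8,   9.9,  12.7,  65.1])]
green (323, 214, 101, 91) ((659.6827392578125, -141.58828735351562), (102.61106872558594, 117.83572387695312), 12.604889869689941)
green (346, 304, 40, 17) ((678.0142211914062, -202.27586364746094), (49.45487976074219, 20.076786041259766), 9.909479141235352)
```

View pics/w2.png

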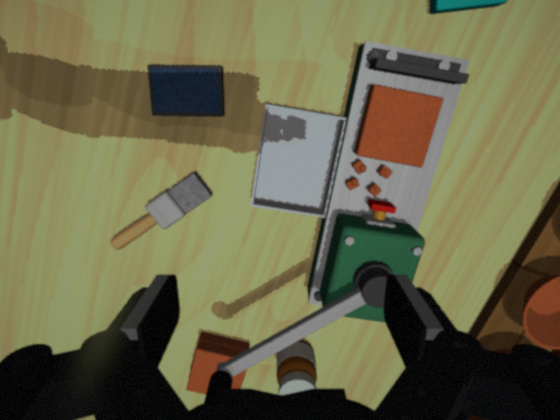

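The wrist view shows the tile at (400,125), crumbs at (352-384,166-188), stamp at (383,207), fence at (417,65) and tray at (299,160). The scraper is out of frame. I fit the bed edges next to get the press's yaw.

```bash
python3 - <<'E'
from h import *
import pickle
c=pickle.load(open("w2.pkl","rb"));im=cv2.imread("pics/w2.png");h=cv2.cvtColor(im,cv2.COLOR_BGR2HSV)
S=h[...,1].astype(int)
R=[];L=[]
for v in list(range(85,200,3)):
    u0=int(np.interp(v,[62,230],[466,424]))   # outer right edge
    seg=S[v,u0-12:u0+12]; k=np.argmax(seg>60); R.append(ray(c,u0-12+k-.5,v,.04)[:2])
    u1=int(np.interp(v,[48,190],[364,333]))
    V=h[v,u1-8:u1+16,2].astype(int); L.append((v,u1-8+np.argmax((V>95)&(S[v,u1-8:u1+16]<30))))
R=np.array(R);p=np.polyfit(R[:,1],R[:,0],1);r=R[:,0]-np.polyval(p,R[:,1]);R=R[abs(r)<.003];p=np.polyfit(R[:,1],R[:,0],1)
print("right edge slope deg",np.degrees(np.arctan(-p[0])),"n",len(R),"x at y=-.05",np.polyval(p,-.05))
psi=np.radians(9.4)
for z,(u,v) in [(.04,(366,44)),(.073,(370,203)),(.073,(394,206)),(.05,(376,211)),(.06,(396,213))]: print(u,v,ray(c,u,v,z))
for psid in(8.5,9,9.5,10):
    a=np.radians(psid);ex=np.array([np.cos(a),np.sin(a)]);ey=np.array([-np.sin(a),np.cos(a)])
    o=np.array([.663,-.157])+.09*ey
    f=lambda P:np.round([(np.array(P)-o)@ex,(np.array(P)-o)@ey],4)
    print(psid,o,"tile",f((.631,.0138)),"crumbs",[f(P) for P in((.609,-.0435),(.641,-.0394),(.610,-.0652),(.638,-.0635))],"edge x",f((np.polyval(p,-.05),-.05)))
    for z in(.055,.073): print("  stamp",z,[f(ray(c,u,v,z)[:2]) for u,v in((370,203),(394,206))])
E
```

```text
right edge slope deg 9.58824997462841 n 39 x at y=-.05 0.7097210806123246
366 44 [0.56673169 0.08498208 0.04      ]
370 203 [ 0.63317011 -0.07703219  0.073     ]
394 206 [ 0.66139844 -0.07124883  0.073     ]
376 211 [ 0.65245313 -0.08915929  0.05      ]
396 213 [ 0.67291688 -0.08127166  0.06      ]
8.5 [ 0.64969715 -0.06798857] tile [-0.0064  0.0837] crumbs [array([-0.0366,  0.0302]), array([-0.0044,  0.0296]), array([-0.0388,  0.0086]), array([-0.0109,  0.0062])] edge x [0.062  0.0089]
  stamp 0.055 [array([-0.0121, -0.0112]), array([ 0.018 , -0.0096])]
  stamp 0.073 [array([-0.0177, -0.0065]), array([ 0.0111, -0.005 ])]
9 [ 0.6489209  -0.06810805] tile [-0.0049  0.0837] crumbs [array([-0.0356,  0.0306]), array([-0.0033,  0.0296]), array([-0.038,  0.009]), array([-0.0101,  0.0063])] edge x [0.0629 0.0084]
  stamp 0.055 [array([-0.0114, -0.0111]), array([ 0.0187, -0.0098])]
  stamp 0.073 [array([-0.017 , -0.0064]), array([ 0.0118, -0.0051])]
9.5 [ 0.64814572 -0.0682343 ] tile [-0.0034  0.0837] crumbs [array([-0.0345,  0.0309]), array([-0.0023,  0.0296]), array([-0.0371,  0.0093]), array([-0.0092,  0.0063])] edge x [0.0637 0.0078]
  stamp 0.055 [array([-0.0107, -0.011 ]), array([ 0.0194, -0.0099])]
  stamp 0.073 [array([-0.0162, -0.0062]), array([ 0.0126, -0.0052])]
10 [ 0.64737166 -0.0683673 ] tile [-0.0019  0.0838] crumbs [array([-0.0335,  0.0312]), array([-0.0012,  0.0296]), array([-0.0363,  0.0096]), array([-0.0084,  0.0064])] edge x [0.0646 0.0073]
  stamp 0.055 [array([-0.01  , -0.0109]), array([ 0.0201, -0.0101])]
  stamp 0.073 [array([-0.0155, -0.0061]), array([ 0.0133, -0.0053])]
```

carry_out([
  {"x":-0.014,"y":0.055,"z":-0.012,"twist":0,"claw":0},
  {"x":-0.014,"y":0.055,"z":-0.012,"twist":0,"claw":0},
  {"x":-0.014,"y":0.055,"z":-0.012,"twist":0,"claw":0},
  {"x":-0.014,"y":0.055,"z":-0.012,"twist":0,"claw":0},
  {"x":0,"y":0,"z":0,"twist":0,"claw":0},
])

```text
clock: 2.08
tcp_pos: [0.461, 0.1565, 0.2831]
ee_rot: [0.579, 0.816, 0.001, -0.001]
ft_force: [0.2, -1.1, 0.4]
opening: 0.0855
```

```bash
python3 - <<'E'
from h import *
import pickle
s=read_state();print(s["clock"],s["tcp_pos"],s["ee_rot"])
c=calibration("wrist");im=read_camera("wrist");cv2.imwrite("pics/w3.png",im)
u,v=proj(c,(.414,.269,.08)).astype(int);print(u,v)
for b in blobs(im,(0,90,50),(20,255,255),(max(0,u-45),max(0,v-45),u+45,v+45),20): print("scr",cv2.boundingRect(b),rect(c,b,.08))
cv2.imwrite("pics/w3c.png",cv2.resize(im[max(0,v-70):v+70,max(0,u-90):u+90],None,fx=3,fy=3))
E
```

```text
2.075 [0.46098726 0.15651199 0.28305429] [ 5.78561163e-01  8.15637553e-01  6.70231701e-04 -1.38335972e-03]
273 41
scr (260, 20, 28, 41) ((413.7737121582031, 269.8143310546875), (24.016712188720703, 32.23909378051758), 19.267229080200195)
scr (228, 67, 15, 19) ((390.4493408203125, 230.08837890625), (12.718936920166016, 15.670394897460938), 16.640216827392578)
```

View pics/w3c.png

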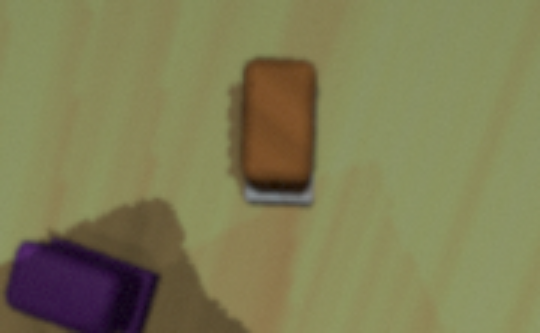

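The close crop shows the wooden grip on its steel foot, upright at crop (280,125), with a purple look-alike at (80,285). The press origin is about (0.648,-0.068), with yaw 9.55°. The stamp face measures -6 mm and the tile's near edge +44 mm, both as described. I now move over the scraper.

carry_out([
  {"x":-0.024,"y":0.05,"z":-0.02,"twist":0,"claw":0},
  {"x":-0.024,"y":0.05,"z":-0.02,"twist":0,"claw":0},
  {"x":0,"y":0.015,"z":-0.05,"twist":0,"claw":0},
  {"x":0,"y":0,"z":0,"twist":0,"claw":0},
  {"x":0,"y":0,"z":0,"twist":0,"claw":0},
])

```text
clock: 2.75
tcp_pos: [0.4166, 0.2647, 0.1941]
ee_rot: [0.584, 0.812, -0.0, 0.001]
ft_force: [-0.3, -0.3, 0.4]
opening: 0.0851
```

carry_out([
  {"x":-0.0025,"y":0.005,"z":-0.04,"twist":0,"claw":0},
  {"x":0,"y":0,"z":-0.04,"twist":0,"claw":0},
  {"x":0,"y":0,"z":-0.04,"twist":0,"claw":0},
  {"x":0,"y":0,"z":-0.034,"twist":0,"claw":0},
  {"x":0,"y":0,"z":0,"twist":0,"claw":0},
])

```text
clock: 3.38
tcp_pos: [0.4138, 0.2698, 0.0392]
ee_rot: [0.583, 0.812, -0.001, 0.001]
ft_force: [-0.2, -0.3, 0.4]
opening: 0.0854
```

carry_out([
  {"x":0,"y":0,"z":0,"twist":0,"claw":1},
  {"x":0,"y":0,"z":0,"twist":0,"claw":1},
  {"x":0,"y":0,"z":0,"twist":0,"claw":1},
  {"x":0,"y":0,"z":0,"twist":0,"claw":1},
  {"x":0,"y":0,"z":0,"twist":0,"claw":1},
])

```text
clock: 4.0
tcp_pos: [0.4133, 0.2715, 0.0401]
ee_rot: [0.583, 0.813, 0.001, 0.0]
ft_force: [-1.1, -1.2, 6.5]
opening: 0.0217
```

Gripped at 21.7 mm. Lift and carry over to the slot.

carry_out([
  {"x":0,"y":0,"z":0.03,"twist":0,"claw":1},
  {"x":0,"y":0,"z":0.05,"twist":0,"claw":1},
  {"x":0,"y":0,"z":0.05,"twist":0,"claw":1},
  {"x":0.02,"y":-0.024,"z":0.03,"twist":-0.02,"claw":1},
  {"x":0.036,"y":-0.04,"z":0,"twist":-0.02,"claw":1},
])

```text
clock: 4.62
tcp_pos: [0.4695, 0.2095, 0.2022]
ee_rot: [0.597, 0.802, 0.003, 0.0]
ft_force: [0.7, 0.0, -2.2]
opening: 0.0213
```

carry_out([
  {"x":0.036,"y":-0.04,"z":0,"twist":-0.02,"claw":1},
  {"x":0.036,"y":-0.04,"z":0,"twist":-0.02,"claw":1},
  {"x":0.036,"y":-0.04,"z":0,"twist":-0.02,"claw":1},
  {"x":0.036,"y":-0.04,"z":0,"twist":-0.02,"claw":1},
  {"x":0.036,"y":-0.04,"z":0,"twist":-0.02,"claw":1},
])

```text
clock: 5.25
tcp_pos: [0.6492, 0.0057, 0.199]
ee_rot: [0.638, 0.77, -0.0, -0.0]
ft_force: [-0.1, 1.1, -2.3]
opening: 0.0218
```

carry_out([
  {"x":0.03,"y":-0.04,"z":0,"twist":-0.02,"claw":1},
  {"x":0,"y":-0.01,"z":-0.03,"twist":0,"claw":1},
  {"x":0,"y":0,"z":-0.03,"twist":0,"claw":1},
  {"x":0,"y":0,"z":0,"twist":0,"claw":1},
  {"x":0,"y":0,"z":0,"twist":0,"claw":1},
])

```text
clock: 5.88
tcp_pos: [0.6793, -0.042, 0.1403]
ee_rot: [0.645, 0.764, 0.001, 0.0]
ft_force: [0.9, 0.8, -0.4]
opening: 0.0216
```

```bash
python3 - <<'E'
from h import *
s=read_state();print(s["clock"],s["tcp_pos"],s["ee_rot"],s["opening"],s["ft_force"])
q=s["ee_rot"];print("tool y deg",np.degrees(2*np.arctan2(q[1],q[0]))-90)
c=calibration("wrist");im=read_camera("wrist");t=read_camera("top");ct=calibration("top")
print("grip top, top cam:",[rect(ct,b,s["tcp_pos"][2]+.04) for b in blobs(t,(9,120,60),(22,255,255),tuple((np.r_[proj(ct,s["tcp_pos"]),proj(ct,s["tcp_pos"])]+[-25,-25,25,25]).astype(int)),8)])
# foot + edges view
a=cv2.resize(im,None,fx=1,fy=1);u,v=proj(c,(.645,-.049,.04)).astype(int);print(u,v)
b=im[max(0,v-90):v+110,max(0,u-130):u+130];cv2.imwrite("pics/w4.png",cv2.resize(b,None,fx=2.9,fy=2.9,interpolation=cv2.INTER_CUBIC));print(max(0,u-130),max(0,v-90))
E
```

```text
5.875 [ 0.67926679 -0.04204183  0.14028658] [6.45436104e-01 7.63813999e-01 5.94100138e-04 2.40259548e-04] 0.02161636843595032 [ 0.92932855  0.83186155 -0.42176899]
tool y deg 9.603218257593412
grip top, top cam: [((631.678955078125, 3.613178253173828), (42.93159484863281, 38.23338317871094), 89.43646240234375), ((633.3086547851562, -75.93548583984375), (10.079854011535645, 12.737539291381836), 89.16390228271484)]
232 209
102 119
```

View pics/w4.png

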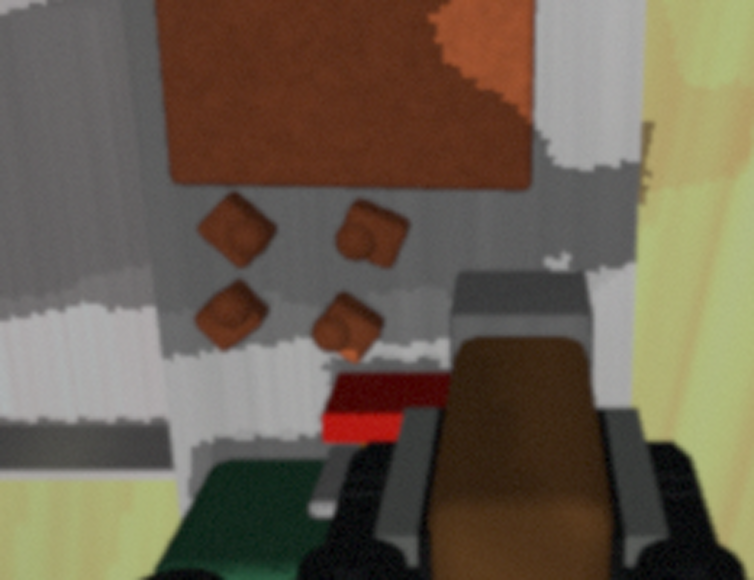

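The view shows the foot at crop (520,300) clear of all four crumbs, at (240,230), (375,232), (230,315) and (348,325). The tile edge is at row 187 and the stamp at row 410. I now compute the foot's clearance.

```bash
python3 - <<'E'
from h import *
c=calibration("wrist");o=np.array([.648,-.0682]);a=np.radians(9.55);ex=np.array([np.cos(a),np.sin(a)]);ey=np.array([-np.sin(a),np.cos(a)])
def f(u,v,z):
    P=ray(c,102+u/2.9,119+v/2.9,z)[:2]-o;return np.round([P@ex*1e3,P@ey*1e3],1)
print("foot +y bottom edge",f(453,271,.1),f(586,271,.1))
print("tile near edge",f(175,184,.062),f(530,189,.062))
print("stamp top face edge",f(325,412,.073),f(400,412,.073))
for p in((237,230),(372,232),(232,315),(348,325)): print("crumb",f(*p,.048))
print("tcp",[(read_state()["tcp_pos"][:2]-o)@e for e in(ex,ey)], "bed right edge",f(635,265,.04))
E
```

```text
foot +y bottom edge [23.2 37.5] [48.1 37.5]
tile near edge [-39.9  44.7] [38.  43.5]
stamp top face edge [-8.  -5.3] [ 8.9 -5.3]
crumb [-31.2  29.9]
crumb [ 0.8 29.4]
crumb [-34.2   8.3]
crumb [-6.1  5.7]
tcp [np.float64(0.03570934651129647), np.float64(0.020497655575767174)] bed right edge [64.4 18.4]
```

carry_out([
  {"x":0,"y":0,"z":-0.025,"twist":0,"claw":1},
  {"x":0,"y":0,"z":-0.02,"twist":0,"claw":1},
  {"x":0,"y":0,"z":-0.011,"twist":0,"claw":1},
  {"x":0,"y":0,"z":0,"twist":0,"claw":1},
  {"x":0,"y":0,"z":0,"twist":0,"claw":1},
])

```text
clock: 6.6
tcp_pos: [0.6795, -0.0425, 0.084]
ee_rot: [0.646, 0.764, 0.001, 0.0]
ft_force: [0.7, 0.7, -1.1]
opening: 0.0211
```

carry_out([
  {"x":0,"y":0,"z":-0.0015,"twist":0,"claw":1},
  {"x":-0.0079,"y":-0.0013,"z":0,"twist":0,"claw":1},
  {"x":-0.0079,"y":-0.0013,"z":0,"twist":0,"claw":1},
  {"x":-0.0079,"y":-0.0013,"z":0,"twist":0,"claw":1},
  {"x":-0.0079,"y":-0.0013,"z":0,"twist":0,"claw":1},
])

```text
clock: 7.22
tcp_pos: [0.6466, -0.048, 0.082]
ee_rot: [0.646, 0.764, 0.0, 0.0]
ft_force: [0.2, -0.3, -1.7]
opening: 0.0211
```

carry_out([
  {"x":-0.0079,"y":-0.0013,"z":0,"twist":0,"claw":1},
  {"x":-0.0079,"y":-0.0013,"z":0,"twist":0,"claw":1},
  {"x":-0.0079,"y":-0.0013,"z":0,"twist":0,"claw":1},
  {"x":-0.0079,"y":-0.0013,"z":0,"twist":0,"claw":1},
  {"x":-0.0079,"y":-0.0013,"z":0,"twist":0,"claw":1},
])

```text
clock: 7.85
tcp_pos: [0.6072, -0.0544, 0.0818]
ee_rot: [0.646, 0.764, 0.0, -0.0]
ft_force: [0.4, 0.1, -1.5]
opening: 0.0212
```

carry_out([
  {"x":-0.0079,"y":-0.0013,"z":0,"twist":0,"claw":1},
  {"x":-0.0079,"y":-0.0013,"z":0,"twist":0,"claw":1},
  {"x":-0.0079,"y":-0.0013,"z":0,"twist":0,"claw":1},
  {"x":-0.0079,"y":-0.0013,"z":0,"twist":0,"claw":1},
  {"x":-0.0079,"y":-0.0013,"z":0,"twist":0,"claw":1},
])

```text
clock: 8.48
tcp_pos: [0.5677, -0.061, 0.0819]
ee_rot: [0.646, 0.764, 0.0, 0.0]
ft_force: [0.1, -0.4, -0.8]
opening: 0.0213
```

carry_out([
  {"x":-0.0079,"y":-0.0013,"z":0,"twist":0,"claw":1},
  {"x":-0.0079,"y":-0.0013,"z":0,"twist":0,"claw":1},
  {"x":0,"y":0,"z":0.03,"twist":0,"claw":1},
  {"x":0,"y":0,"z":0.05,"twist":0,"claw":1},
  {"x":0,"y":0,"z":0,"twist":0,"claw":1},
])

```text
clock: 9.1
tcp_pos: [0.5549, -0.0631, 0.1652]
ee_rot: [0.646, 0.764, 0.003, 0.003]
ft_force: [0.2, -0.8, -2.3]
opening: 0.0214
```

```bash
python3 - <<'E'
from h import *
o=np.array([.648,-.0682]);a=np.radians(9.55);ex=np.array([np.cos(a),np.sin(a)]);ey=np.array([-np.sin(a),np.cos(a)])
c=calibration("wrist");im=read_camera("wrist");cv2.imwrite("pics/w5.png",im)
for b in blobs(im,(0,100,40),(14,255,255),None,30):
    r=rect(c,b,.012);P=np.array(r[0])/1e3-o;print(cv2.boundingRect(b),np.round([P@ex,P@ey],3),np.round(r[1],0))
E
```

```text
(346, 52, 136, 123) [0.014 0.08 ] [99. 95.]
(250, 236, 64, 135) [-0.09  -0.098] [ 60. 148.]
(381, 234, 47, 23) [ 0.021 -0.033] [44. 22.]
(281, 186, 31, 22) [-0.077  0.014] [27. 17.]
(287, 160, 16, 19) [-0.079  0.038] [15. 12.]
```

View pics/w5.png

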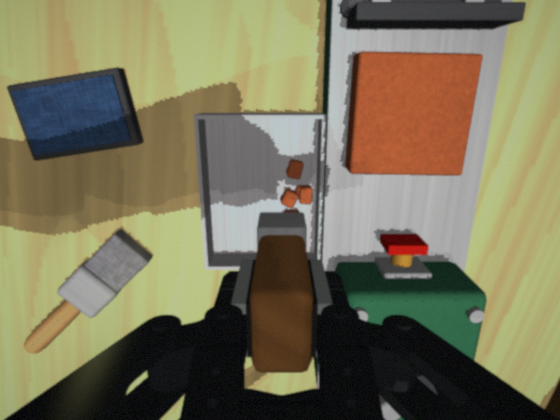

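The picture shows the bed slot empty. Three crumbs lie in the tray, at (295,169), (289,198) and (305,195), and the fourth just shows at (292,213) above the foot. I set the block down on clear table at about (0.47,0.12).

carry_out([
  {"x":-0.021,"y":0.046,"z":0,"twist":0,"claw":1},
  {"x":-0.021,"y":0.046,"z":0,"twist":0,"claw":1},
  {"x":-0.021,"y":0.046,"z":-0.01,"twist":0,"claw":1},
  {"x":-0.021,"y":0.046,"z":-0.03,"twist":0,"claw":1},
  {"x":0,"y":0,"z":-0.03,"twist":0,"claw":1},
])

```text
clock: 9.78
tcp_pos: [0.4659, 0.1256, 0.0907]
ee_rot: [0.642, 0.766, 0.001, -0.002]
ft_force: [0.7, -1.4, -2.0]
opening: 0.0212
```

carry_out([
  {"x":0,"y":0,"z":-0.03,"twist":0,"claw":1},
  {"x":0,"y":0,"z":-0.015,"twist":0,"claw":1},
  {"x":0,"y":0,"z":-0.003,"twist":0,"claw":1},
  {"x":0,"y":0,"z":0,"twist":0,"claw":1},
  {"x":0,"y":0,"z":0,"twist":0,"claw":1},
])

```text
clock: 10.4
tcp_pos: [0.4687, 0.1205, 0.0443]
ee_rot: [0.646, 0.764, 0.0, 0.0]
ft_force: [0.1, -0.6, -1.7]
opening: 0.0214
```

```bash
python3 - <<'E'
from h import *
s=read_state();print(s["clock"],s["tcp_pos"],s["ft_force"])
c=calibration("top");im=read_camera("top");o=np.array([.648,-.0682]);a=np.radians(9.55);ex=np.array([np.cos(a),np.sin(a)]);ey=np.array([-np.sin(a),np.cos(a)])
cv2.imwrite("pics/top1.png",im)
for b in blobs(im,(0,100,40),(14,255,255),(300,180,360,230),3):
    r=rect(c,b,.012);P=np.array(r[0])/1e3-o;print(cv2.boundingRect(b),np.round([P@ex,P@ey],3),np.round(r[1],0))
E
```

```text
10.4 [0.46869854 0.12050653 0.04427432] [ 0.08019754 -0.59026728 -1.66775482]
(300, 180, 20, 6) [-0.033  0.07 ] [56. 15.]
(328, 190, 7, 9) [-0.078  0.013] [26. 14.]
(336, 192, 5, 5) [-0.082 -0.006] [12. 11.]
(321, 195, 5, 3) [-0.079  0.037] [12.  6.]
```

All four crumbs are in the tray; the 26x14 mm blob is two of them. I lower the last 4 mm, release and rise.

carry_out([
  {"x":0,"y":0,"z":-0.003,"twist":0,"claw":1},
  {"x":0,"y":0,"z":-0.001,"twist":0,"claw":1},
  {"x":0,"y":0,"z":0,"twist":0,"claw":1},
  {"x":0,"y":0,"z":0,"twist":0,"claw":1},
])

```text
clock: 10.95
tcp_pos: [0.4686, 0.1204, 0.0401]
ee_rot: [0.646, 0.764, 0.0, 0.0]
ft_force: [-0.5, -0.3, 4.4]
opening: 0.0213
```

carry_out([
  {"x":0,"y":0,"z":0,"twist":0,"claw":0},
  {"x":0,"y":0,"z":0,"twist":0,"claw":0},
  {"x":0,"y":0,"z":0,"twist":0,"claw":0},
  {"x":0,"y":0,"z":0,"twist":0,"claw":0},
  {"x":0,"y":0,"z":0,"twist":0,"claw":0},
])

```text
clock: 11.58
tcp_pos: [0.4684, 0.1205, 0.0398]
ee_rot: [0.646, 0.764, 0.0, -0.0]
ft_force: [-0.7, -0.7, -0.0]
opening: 0.0855
```

carry_out([
  {"x":0,"y":0,"z":0.04,"twist":0,"claw":0},
  {"x":0,"y":0,"z":0.05,"twist":0,"claw":0},
  {"x":0,"y":0,"z":0.06,"twist":0,"claw":0},
  {"x":0,"y":-0.02,"z":0.06,"twist":0,"claw":0},
  {"x":0,"y":-0.04,"z":0.03,"twist":0,"claw":0},
])

```text
clock: 12.2
tcp_pos: [0.4695, 0.0622, 0.2824]
ee_rot: [0.644, 0.765, 0.003, 0.001]
ft_force: [0.5, -1.3, -0.5]
opening: 0.0851
```

```bash
python3 - <<'E'
from h import *
s=read_state();print(s["clock"],s["tcp_pos"],s["ee_rot"],s["joints"])
c=calibration("scene");im=read_camera("scene");t=read_camera("top");ct=calibration("top")
p=proj(ct,(.469,.12,.08)).astype(int)
for b in blobs(t,(9,100,60),(20,255,255),(p[0]-15,p[1]-15,p[0]+15,p[1]+15),8): print("scr",rect(ct,b,.08))
h=cv2.cvtColor(im,cv2.COLOR_BGR2HSV);m=cv2.inRange(h,(0,0,0),(180,255,45))
# handle: dark blob, scene top & top-view
g=[b for b in cv2.findContours(m[220:280,90:140],cv2.RETR_EXTERNAL,cv2.CHAIN_APPROX_NONE)[0] if cv2.contourArea(b)>50]
for b in g:
    x,y,w,hh=cv2.boundingRect(b);print("handle bb",x+90,y+220,w,hh,"top",ray(c,x+90+w/2,y+220+4,.2),"mid",ray(c,x+90+w/2,y+220+hh/2,.161),"bottom",ray(c,x+90+w/2,y+220+hh-3,.122))
k=np.hstack([cv2.resize(t[140:260,220:480],(520,240)),cv2.resize(im[180:300,90:230],(280,240))]);cv2.imwrite("pics/c6.png",k)
E
```

```text
12.2 [0.46947229 0.06221169 0.2823632 ] [0.64429373 0.76477293 0.00252446 0.00125676] [ 0.22507827  0.48103119 -0.6841274   1.92777787  0.39488296  0.86331978
 -0.49310147]
handle bb 105 230 18 36 top [ 0.54639044 -0.33087654  0.2       ] mid [ 0.53873946 -0.33495349  0.161     ] bottom [ 0.53656478 -0.34032889  0.122     ]
```

View pics/c6.png

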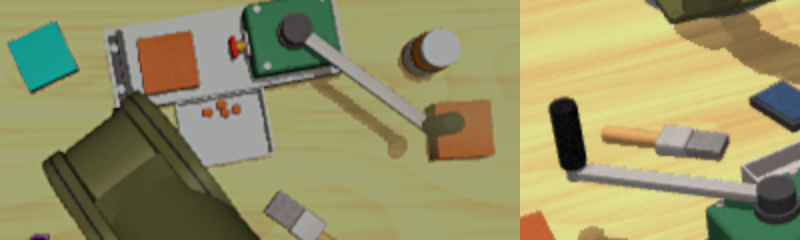

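The crops show all four crumbs in the tray at (205-237,105-113), with the lever at home and its black handle at scene-crop (567,135). I move above the handle with the jaws set along its tangent.

carry_out([
  {"x":0.008,"y":-0.049,"z":0.004,"twist":-0.103,"claw":0},
  {"x":0.008,"y":-0.049,"z":0.004,"twist":-0.103,"claw":0},
  {"x":0.008,"y":-0.049,"z":0.004,"twist":-0.103,"claw":0},
  {"x":0.008,"y":-0.049,"z":0.004,"twist":-0.103,"claw":0},
  {"x":0.008,"y":-0.049,"z":0,"twist":-0.103,"claw":0},
])

```text
clock: 12.92
tcp_pos: [0.5085, -0.1852, 0.2947]
ee_rot: [0.82, 0.573, -0.0, -0.0]
ft_force: [0.3, 0.7, 0.3]
opening: 0.0855
```

carry_out([
  {"x":0.008,"y":-0.049,"z":0,"twist":-0.103,"claw":0},
  {"x":0.008,"y":-0.049,"z":0,"twist":-0.103,"claw":0},
  {"x":0.006,"y":-0.047,"z":0,"twist":-0.103,"claw":0},
  {"x":0,"y":0,"z":0,"twist":0,"claw":0},
  {"x":0,"y":0,"z":0,"twist":0,"claw":0},
])

```text
clock: 13.55
tcp_pos: [0.5304, -0.3277, 0.2942]
ee_rot: [0.897, 0.442, -0.0, -0.001]
ft_force: [-0.4, 0.3, -0.2]
opening: 0.0852
```

```bash
python3 - <<'E'
from h import *
s=read_state();print(s["clock"],s["tcp_pos"],s["ee_rot"],s["joints"])
q=s["ee_rot"];print("tool y deg",np.degrees(2*np.arctan2(q[1],q[0]))-90)
c=calibration("wrist");im=read_camera("wrist");print("pred handle top/bottom/pivot px",proj(c,(.531,-.332,.2)),proj(c,(.531,-.332,.122)),proj(c,(.663,-.157,.13)))
cs=calibration("scene");sc=read_camera("scene")
p=proj(cs,(.469,.12,.04)).astype(int);print("scraper px",p)
a=sc[p[1]-40:p[1]+40,p[0]-40:p[0]+40]
cv2.imwrite("pics/c7.png",np.hstack([im,cv2.resize(a,(240,240)) if 0 else np.vstack([cv2.resize(a,(240,240)),np.zeros((180,240,3),np.uint8)])]))
E
```

```text
13.55 [ 0.53038551 -0.32765362  0.29421323] [ 8.97030655e-01  4.41966952e-01 -1.23185778e-04 -1.09611040e-03] [ 0.70896043  0.64380314 -0.42013931  1.48018739  0.27991782  1.07920894
 -0.42474212]
tool y deg -37.54106979377037
pred handle top/bottom/pivot px [286.26205914 214.82786315] [285.32350369 186.43790443] [ 283.54188006 -115.21248384]
scraper px [289 223]
```

View pics/c7.png

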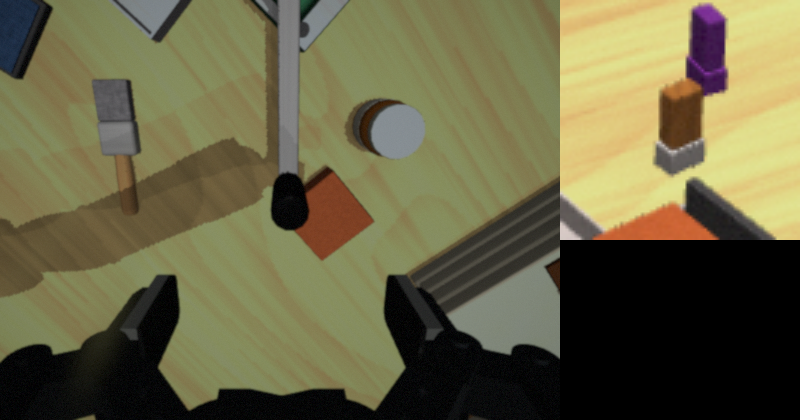

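The handle top is at (290,212), against a predicted (286,215), so agreement is within about 2.5 mm. The scraper stands upright at crop (680,125). I descend round the handle and half close.

carry_out([
  {"x":0.0026,"y":-0.0043,"z":-0.04,"twist":0,"claw":0},
  {"x":0,"y":0,"z":-0.04,"twist":0,"claw":0},
  {"x":0,"y":0,"z":-0.04,"twist":0,"claw":0},
  {"x":0,"y":0,"z":-0.027,"twist":0,"claw":0},
  {"x":0,"y":0,"z":0,"twist":0,"claw":0},
])

```text
clock: 14.28
tcp_pos: [0.5319, -0.3314, 0.1464]
ee_rot: [0.897, 0.442, -0.001, -0.002]
ft_force: [-1.0, 0.9, 0.8]
opening: 0.0852
```

carry_out([
  {"x":0,"y":0,"z":0,"twist":0,"claw":0.45},
  {"x":0,"y":0,"z":0,"twist":0,"claw":0.45},
  {"x":0,"y":0,"z":0,"twist":0,"claw":0.45},
  {"x":0,"y":0,"z":0,"twist":0,"claw":0.45},
])

```text
clock: 14.78
tcp_pos: [0.5332, -0.3337, 0.1487]
ee_rot: [0.897, 0.441, 0.0, 0.0]
ft_force: [0.2, 0.1, -0.2]
opening: 0.0468
```

```bash
python3 - <<'E'
import numpy as np
P=lambda f:np.array([.663,-.157])+.2195*np.array([np.cos(4.0787-f),np.sin(4.0787-f)])
L=[0,.03,.06]+list(np.arange(.13,.84,.07))+list(np.arange(.87,1.5,.04))
for a,b in zip(L,L[1:]): print(f"{b:.2f}",np.round(P(b)-P(a),4),round(a-b,3),np.round(P(b),3))
E
```

```text
0.03 [-0.0052  0.004 ] -0.03 [ 0.528 -0.33 ]
0.06 [-0.0051  0.0041] -0.03 [ 0.523 -0.326]
0.13 [-0.0115  0.0102] -0.07 [ 0.511 -0.316]
0.20 [-0.0107  0.011 ] -0.07 [ 0.5   -0.305]
0.27 [-0.0099  0.0117] -0.07 [ 0.491 -0.293]
0.34 [-0.0091  0.0124] -0.07 [ 0.481 -0.28 ]
0.41 [-0.0082  0.013 ] -0.07 [ 0.473 -0.267]
0.48 [-0.0073  0.0135] -0.07 [ 0.466 -0.254]
0.55 [-0.0063  0.014 ] -0.07 [ 0.46 -0.24]
0.62 [-0.0053  0.0144] -0.07 [ 0.454 -0.225]
0.69 [-0.0043  0.0148] -0.07 [ 0.45  -0.211]
0.76 [-0.0032  0.015 ] -0.07 [ 0.447 -0.196]
0.83 [-0.0022  0.0152] -0.07 [ 0.445 -0.18 ]
0.87 [-0.0008  0.0087] -0.04 [ 0.444 -0.172]
0.91 [-0.0004  0.0088] -0.04 [ 0.444 -0.163]
0.95 [-0.0001  0.0088] -0.04 [ 0.444 -0.154]
0.99 [0.0003 0.0088] -0.04 [ 0.444 -0.145]
1.03 [0.0006 0.0088] -0.04 [ 0.444 -0.137]
1.07 [0.001  0.0087] -0.04 [ 0.445 -0.128]
1.11 [0.0013 0.0087] -0.04 [ 0.447 -0.119]
1.15 [0.0017 0.0086] -0.04 [ 0.448 -0.111]
1.19 [0.002  0.0085] -0.04 [ 0.45  -0.102]
1.23 [0.0024 0.0085] -0.04 [ 0.453 -0.094]
1.27 [0.0027 0.0084] -0.04 [ 0.456 -0.085]
1.31 [0.003  0.0082] -0.04 [ 0.459 -0.077]
1.35 [0.0034 0.0081] -0.04 [ 0.462 -0.069]
1.39 [0.0037 0.008 ] -0.04 [ 0.466 -0.061]
1.43 [0.004  0.0078] -0.04 [ 0.47  -0.053]
1.47 [0.0043 0.0076] -0.04 [ 0.474 -0.045]
```

carry_out([
  {"x":-0.005,"y":0.004,"z":0,"twist":-0.03,"claw":0.45},
  {"x":-0.005,"y":0.004,"z":0,"twist":-0.03,"claw":0.45},
  {"x":-0.0115,"y":0.01,"z":0,"twist":-0.07,"claw":0.45},
  {"x":-0.0105,"y":0.011,"z":0,"twist":-0.07,"claw":0.45},
  {"x":-0.01,"y":0.0117,"z":0,"twist":-0.07,"claw":0.45},
])

```text
clock: 15.4
tcp_pos: [0.4912, -0.2926, 0.1484]
ee_rot: [0.949, 0.315, 0.001, 0.001]
ft_force: [1.1, -1.1, -0.9]
opening: 0.047
```

carry_out([
  {"x":-0.009,"y":0.0124,"z":0,"twist":-0.07,"claw":0.45},
  {"x":-0.0082,"y":0.013,"z":0,"twist":-0.07,"claw":0.45},
  {"x":-0.0073,"y":0.0135,"z":0,"twist":-0.07,"claw":0.45},
  {"x":-0.0063,"y":0.014,"z":0,"twist":-0.07,"claw":0.45},
  {"x":-0.0053,"y":0.0144,"z":0,"twist":-0.07,"claw":0.45},
])

```text
clock: 16.02
tcp_pos: [0.4557, -0.2259, 0.1486]
ee_rot: [0.99, 0.144, 0.001, 0.001]
ft_force: [2.0, -1.5, -0.4]
opening: 0.0468
```

```bash
cat > f.py <<'E'
from h import *
s=read_state();p=s["tcp_pos"];q=s["ee_rot"]
d=p[:2]-[.663,-.157];th=np.arctan2(d[1],d[0])%(2*np.pi);t=np.array([np.sin(th),-np.cos(th)])
print("t",s["clock"],"phi",round(4.0787-th,3),"r",round(np.hypot(*d),4),"z",round(p[2],4),"tooly-tangent deg",round((np.degrees(2*np.arctan2(q[1],q[0])-th)+90)%180,1))
F=s["ft_force"];print("F tang",round(F[:2]@t,1),"radial",round(F[:2]@d/np.hypot(*d),1),"z",F[2],"j7",s["joints"][6],"tip moment",s["torque"])
E
python3 f.py
```

```text
t 16.025 phi 0.616 r 0.2184 z 0.1486 tooly-tangent deg 88.2
F tang -2.1 radial -1.5 z -0.42131462373825085 j7 -1.1140855884863285 tip moment [-0.35275705 -0.46848624  0.04354062]
```

carry_out([
  {"x":-0.004,"y":0.0148,"z":0,"twist":-0.06,"claw":0.45},
  {"x":-0.003,"y":0.015,"z":0,"twist":-0.06,"claw":0.45},
  {"x":-0.002,"y":0.0152,"z":0,"twist":-0.06,"claw":0.45},
  {"x":-0.0008,"y":0.0087,"z":0,"twist":-0.04,"claw":0.45},
  {"x":-0.0004,"y":0.0088,"z":0,"twist":-0.04,"claw":0.45},
])

```text
clock: 16.65
tcp_pos: [0.4447, -0.164, 0.1486]
ee_rot: [1.0, 0.015, 0.001, 0.001]
ft_force: [-0.3, -3.0, 0.4]
opening: 0.0469
```

```bash
python3 f.py
```

```text
t 16.65 phi 0.905 r 0.2184 z 0.1486 tooly-tangent deg 89.9
F tang -3.0 radial 0.4 z 0.3911010705069181 j7 -1.3784538293811075 tip moment [-0.74282484 -0.07311653  0.01822689]
```

carry_out([
  {"x":0,"y":0.0088,"z":0,"twist":-0.04,"claw":0.45},
  {"x":0.0003,"y":0.0088,"z":0,"twist":-0.04,"claw":0.45},
  {"x":0.0006,"y":0.0088,"z":0,"twist":-0.04,"claw":0.45},
])

```text
clock: 17.02
tcp_pos: [0.4457, -0.1381, 0.1486]
ee_rot: [0.999, -0.045, 0.001, 0.001]
ft_force: [0.1, -4.2, -0.5]
opening: 0.0472
```

```bash
python3 f.py
```

```text
t 17.025 phi 1.024 r 0.2181 z 0.1486 tooly-tangent deg 89.8
F tang -4.2 radial -0.5 z -0.48726015083900687 j7 -1.4941216956763417 tip moment [-0.92397439 -0.02744184 -0.029533  ]
```

carry_out([
  {"x":0.001,"y":0.0087,"z":0,"twist":-0.04,"claw":0.45},
  {"x":0.0013,"y":0.0087,"z":0,"twist":-0.04,"claw":0.45},
])

```text
clock: 17.27
tcp_pos: [0.448, -0.1208, 0.1486]
ee_rot: [0.996, -0.085, 0.001, 0.001]
ft_force: [1.4, -5.4, 0.7]
opening: 0.0469
```

```bash
python3 f.py
```

```text
t 17.275 phi 1.104 r 0.218 z 0.1486 tooly-tangent deg 89.8
F tang -5.1 radial -2.3 z 0.7433585120004331 j7 -1.5703992426707372 tip moment [-0.9809879  -0.0600994  -0.00720802]
```

carry_out([
  {"x":0.0017,"y":0.0086,"z":0,"twist":-0.04,"claw":0.45},
  {"x":0.002,"y":0.0085,"z":0,"twist":-0.04,"claw":0.45},
])

```text
clock: 17.52
tcp_pos: [0.4517, -0.1038, 0.1486]
ee_rot: [0.992, -0.125, 0.001, 0.001]
ft_force: [-0.1, -5.2, 0.7]
opening: 0.0468
```

```bash
python3 f.py
```

```text
t 17.525 phi 1.184 r 0.2179 z 0.1486 tooly-tangent deg 89.8
F tang -5.0 radial -1.1 z 0.6978354204077575 j7 -1.6459330074777783 tip moment [-1.04899356 -0.04022728  0.06198662]
```

carry_out([
  {"x":0.0024,"y":0.0085,"z":0,"twist":-0.04,"claw":0.45},
  {"x":0.0027,"y":0.0084,"z":0,"twist":-0.04,"claw":0.45},
])

```text
clock: 17.77
tcp_pos: [0.4567, -0.0871, 0.1486]
ee_rot: [0.986, -0.165, 0.001, 0.001]
ft_force: [0.2, -5.3, 0.5]
opening: 0.0471
```

```bash
python3 f.py
```

```text
t 17.775 phi 1.264 r 0.2179 z 0.1486 tooly-tangent deg 89.8
F tang -4.9 radial -1.9 z 0.4864274720726218 j7 -1.7212111117075213 tip moment [-1.14172284  0.02364473  0.03235124]
```

carry_out([
  {"x":0.003,"y":0.0082,"z":0,"twist":-0.04,"claw":0.45},
  {"x":0.0034,"y":0.0081,"z":0,"twist":-0.04,"claw":0.45},
])

```text
clock: 18.02
tcp_pos: [0.4625, -0.0722, 0.1486]
ee_rot: [0.979, -0.205, 0.001, 0.002]
ft_force: [-0.8, -11.3, 0.7]
opening: 0.0471
```

```bash
python3 f.py
```

```text
t 18.025 phi 1.337 r 0.2177 z 0.1486 tooly-tangent deg 89.3
F tang -10.7 radial -3.7 z 0.680959957105038 j7 -1.7956540633164526 tip moment [-2.20589439  0.25918867  0.05462572]
```

The fence is felt at phi of about 1.28, where the handle force steps up to 10.7 N. A little more is needed.

carry_out([
  {"x":0.003,"y":0.0066,"z":0,"twist":-0.03,"claw":0.45},
  {"x":0,"y":0,"z":0,"twist":0,"claw":0.45},
])

```text
clock: 18.27
tcp_pos: [0.4648, -0.0673, 0.1485]
ee_rot: [0.976, -0.219, 0.0, 0.003]
ft_force: [-3.1, -14.3, 1.0]
opening: 0.0469
```

```bash
python3 f.py
```

```text
t 18.275 phi 1.362 r 0.2176 z 0.1485 tooly-tangent deg 89.0
F tang -14.3 radial -3.1 z 1.0246243165297106 j7 -1.823489889175972 tip moment [-2.66542357  0.45400193  0.12109217]
```

14.3 N is on target, so I hold it for over a second.

carry_out([
  {"x":0,"y":0,"z":0,"twist":0,"claw":0.45},
  {"x":0,"y":0,"z":0,"twist":0,"claw":0.45},
  {"x":0,"y":0,"z":0,"twist":0,"claw":0.45},
  {"x":0,"y":0,"z":0,"twist":0,"claw":0.45},
  {"x":0,"y":0,"z":0,"twist":0,"claw":0.45},
])

```text
clock: 18.9
tcp_pos: [0.4646, -0.0679, 0.1485]
ee_rot: [0.976, -0.22, 0.0, 0.003]
ft_force: [-2.1, -13.1, 1.1]
opening: 0.0468
```

carry_out([
  {"x":0,"y":0,"z":0,"twist":0,"claw":0.45},
  {"x":0,"y":0,"z":0,"twist":0,"claw":0.45},
  {"x":0,"y":0,"z":0,"twist":0,"claw":0.45},
  {"x":0,"y":0,"z":0,"twist":0,"claw":0.45},
  {"x":0,"y":0,"z":0,"twist":0,"claw":0.45},
])

```text
clock: 19.52
tcp_pos: [0.4646, -0.0679, 0.1485]
ee_rot: [0.976, -0.22, 0.0, 0.003]
ft_force: [-2.7, -12.4, 1.5]
opening: 0.0471
```

```bash
python3 f.py; python3 - <<'E'
import numpy as np
P=lambda f:np.array([.663,-.157])+.2185*np.array([np.cos(4.0787-f),np.sin(4.0787-f)])
L=list(np.arange(1.37,.1,-.07))+[.11,.07,.03,-.01,-.05]
L=[1.37-.06*i for i in range(0,23)]+[.02,-.01]
for a,b in zip(L,L[1:]): print(f"{b:.2f}",np.round(P(b)-P(a),4))
E
```

```text
t 19.525 phi 1.359 r 0.2175 z 0.1485 tooly-tangent deg 88.8
F tang -12.4 radial -2.6 z 1.5295284155675257 j7 -1.8232434374619368 tip moment [-2.63972398  0.45470207  0.02732248]
1.31 [-0.0051 -0.0121]
1.25 [-0.0044 -0.0123]
1.19 [-0.0037 -0.0126]
1.13 [-0.0029 -0.0128]
1.07 [-0.0021 -0.0129]
1.01 [-0.0013 -0.013 ]
0.95 [-0.0006 -0.0131]
0.89 [ 0.0002 -0.0131]
0.83 [ 0.001  -0.0131]
0.77 [ 0.0018 -0.013 ]
0.71 [ 0.0026 -0.0129]
0.65 [ 0.0033 -0.0127]
0.59 [ 0.0041 -0.0125]
0.53 [ 0.0048 -0.0122]
0.47 [ 0.0055 -0.0119]
0.41 [ 0.0063 -0.0115]
0.35 [ 0.0069 -0.0111]
0.29 [ 0.0076 -0.0107]
0.23 [ 0.0082 -0.0102]
0.17 [ 0.0088 -0.0097]
0.11 [ 0.0094 -0.0092]
0.05 [ 0.0099 -0.0086]
0.02 [ 0.0051 -0.0041]
-0.01 [ 0.0053 -0.0039]
```

The force averages about 13 N, or roughly 31 N on the stamp. I nudge it slightly and hold another second for a solid print.

carry_out([
  {"x":0.001,"y":0.0025,"z":0,"twist":-0.01,"claw":0.45},
  {"x":0,"y":0,"z":0,"twist":0,"claw":0.45},
  {"x":0,"y":0,"z":0,"twist":0,"claw":0.45},
  {"x":0,"y":0,"z":0,"twist":0,"claw":0.45},
  {"x":0,"y":0,"z":0,"twist":0,"claw":0.45},
])

```text
clock: 20.15
tcp_pos: [0.4655, -0.0659, 0.1485]
ee_rot: [0.974, -0.225, 0.0, 0.003]
ft_force: [-2.0, -14.8, 1.3]
opening: 0.0468
```

carry_out([
  {"x":0,"y":0,"z":0,"twist":0,"claw":0.45},
  {"x":0,"y":0,"z":0,"twist":0,"claw":0.45},
  {"x":0,"y":0,"z":0,"twist":0,"claw":0.45},
  {"x":0,"y":0,"z":0,"twist":0,"claw":0.45},
  {"x":0,"y":0,"z":0,"twist":0,"claw":0.45},
])

```text
clock: 20.78
tcp_pos: [0.4655, -0.0659, 0.1485]
ee_rot: [0.974, -0.225, 0.0, 0.003]
ft_force: [-2.4, -14.2, 1.1]
opening: 0.0471
```

carry_out([
  {"x":-0.005,"y":-0.0121,"z":0,"twist":0.06,"claw":0.45},
  {"x":-0.0044,"y":-0.0123,"z":0,"twist":0.06,"claw":0.45},
  {"x":-0.0037,"y":-0.0126,"z":0,"twist":0.06,"claw":0.45},
  {"x":-0.0029,"y":-0.0128,"z":0,"twist":0.06,"claw":0.45},
  {"x":-0.0021,"y":-0.0129,"z":0,"twist":0.06,"claw":0.45},
])

```text
clock: 21.4
tcp_pos: [0.4473, -0.1245, 0.1485]
ee_rot: [0.997, -0.074, -0.001, 0.001]
ft_force: [-1.2, -3.6, 2.5]
opening: 0.047
```

```bash
python3 f.py
```

```text
t 21.4 phi 1.087 r 0.2182 z 0.1485 tooly-tangent deg 90.1
F tang -3.7 radial 0.6 z 2.5434943948971647 j7 -1.5501907470436185 tip moment [-0.83287986  0.41441256 -0.09886715]
```

Handle force was about 14.5 N while held. The lever is still following the finger, so I continue easing home.

carry_out([
  {"x":-0.0013,"y":-0.013,"z":0,"twist":0.06,"claw":0.45},
  {"x":-0.0006,"y":-0.0131,"z":0,"twist":0.06,"claw":0.45},
  {"x":0.0002,"y":-0.0131,"z":0,"twist":0.06,"claw":0.45},
  {"x":0.001,"y":-0.0131,"z":0,"twist":0.06,"claw":0.45},
  {"x":0.0018,"y":-0.013,"z":0,"twist":0.06,"claw":0.45},
])

```text
clock: 22.02
tcp_pos: [0.4482, -0.1896, 0.1482]
ee_rot: [0.997, 0.076, -0.001, 0.001]
ft_force: [-1.4, -3.4, -0.3]
opening: 0.0469
```

carry_out([
  {"x":0.0026,"y":-0.0129,"z":0,"twist":0.06,"claw":0.45},
  {"x":0.0033,"y":-0.0127,"z":0,"twist":0.06,"claw":0.45},
  {"x":0.0041,"y":-0.0125,"z":0,"twist":0.06,"claw":0.45},
  {"x":0.0048,"y":-0.0122,"z":0,"twist":0.06,"claw":0.45},
  {"x":0.0055,"y":-0.0119,"z":0,"twist":0.06,"claw":0.45},
])

```text
clock: 22.65
tcp_pos: [0.4696, -0.2517, 0.1483]
ee_rot: [0.974, 0.225, -0.001, 0.001]
ft_force: [-0.9, -2.5, -0.5]
opening: 0.0468
```

```bash
python3 f.py
```

```text
t 22.65 phi 0.482 r 0.2154 z 0.1483 tooly-tangent deg 89.9
F tang -1.9 radial 1.9 z -0.4663773853666561 j7 -0.9694417276795462 tip moment [-0.57577967  0.04042945 -0.07267019]
```

carry_out([
  {"x":0.0058,"y":-0.0117,"z":0,"twist":0.06,"claw":0.45},
  {"x":0.0065,"y":-0.0113,"z":0,"twist":0.06,"claw":0.45},
  {"x":0.0072,"y":-0.0109,"z":0,"twist":0.06,"claw":0.45},
  {"x":0.0078,"y":-0.0104,"z":0,"twist":0.06,"claw":0.45},
  {"x":0.0084,"y":-0.0099,"z":0,"twist":0.06,"claw":0.45},
])

```text
clock: 23.28
tcp_pos: [0.506, -0.3052, 0.1483]
ee_rot: [0.93, 0.368, -0.0, 0.001]
ft_force: [0.4, -0.9, -0.6]
opening: 0.0471
```

carry_out([
  {"x":0.009,"y":-0.0094,"z":0,"twist":0.06,"claw":0.45},
  {"x":0.0076,"y":-0.0069,"z":0,"twist":0.06,"claw":0.45},
  {"x":0.004,"y":-0.0033,"z":0,"twist":0.02,"claw":0.45},
  {"x":0.004,"y":-0.0033,"z":0,"twist":0.02,"claw":0.45},
  {"x":0,"y":0,"z":0,"twist":0,"claw":0.45},
])

```text
clock: 23.9
tcp_pos: [0.5306, -0.3268, 0.148]
ee_rot: [0.897, 0.441, -0.0, -0.0]
ft_force: [-0.0, 0.5, 0.5]
opening: 0.0467
```

```bash
python3 f.py
```

```text
t 23.9 phi 0.029 r 0.2153 z 0.148 tooly-tangent deg 90.3
F tang 0.3 radial -0.3 z 0.4568453151885348 j7 -0.5197961437415562 tip moment [-0.04154078  0.01239018  0.01710899]
```

The force has dropped to zero, so the lever is on its home stop. I centre on the handle, open and rise away.

carry_out([
  {"x":0.003,"y":-0.004,"z":0,"twist":0,"claw":0.2},
  {"x":0,"y":0,"z":0,"twist":0,"claw":0},
  {"x":0,"y":0,"z":0,"twist":0,"claw":0},
  {"x":0,"y":0,"z":0.03,"twist":0,"claw":0},
  {"x":0,"y":0,"z":0.05,"twist":0,"claw":0},
])

```text
clock: 24.52
tcp_pos: [0.5323, -0.3305, 0.2273]
ee_rot: [0.897, 0.441, -0.001, -0.002]
ft_force: [0.6, -0.3, -0.8]
opening: 0.0856
```

carry_out([
  {"x":0,"y":0,"z":0.05,"twist":0,"claw":0},
  {"x":-0.03,"y":-0.03,"z":0.03,"twist":0,"claw":0},
  {"x":-0.04,"y":-0.04,"z":0,"twist":0,"claw":0},
  {"x":-0.04,"y":-0.04,"z":0,"twist":0,"claw":0},
  {"x":0,"y":0,"z":0,"twist":0,"claw":0},
])

```text
clock: 25.15
tcp_pos: [0.418, -0.4464, 0.3077]
ee_rot: [0.9, 0.436, -0.003, 0.0]
ft_force: [-0.2, 0.7, -0.3]
opening: 0.0853
```

```bash
python3 - <<'E'
from h import *
print(read_state()["clock"],read_state()["ft_force"])
t=read_camera("top");c=calibration("top");s=read_camera("scene");t0=cv2.imread("pics/top0.png");o=np.array([.648,-.0682]);a=np.radians(9.55);ex=np.array([np.cos(a),np.sin(a)]);ey=np.array([-np.sin(a),np.cos(a)])
for b in blobs(t,(0,120,90),(14,255,255),(270,130,345,230),3):
    r=rect(c,b,.062);P=np.array(r[0])/1e3-o;print(cv2.boundingRect(b),np.round([P@ex,P@ey],3),np.round(r[1],0),r[2])
p=proj(c,(.469,.12,.08)).astype(int)
for b in blobs(t,(9,100,60),(22,255,255),(p[0]-15,p[1]-15,p[0]+15,p[1]+15),8): print("scr",rect(c,b,.08))
A=cv2.resize(t[60:290,120:480],(560,358));B=cv2.resize(s[150:350,60:460],(560,280))[:240]
cv2.imwrite("pics/c8.png",np.vstack([A,B]))
E
```

```text
25.15 [-0.1831094   0.68267801 -0.34588908]
(283, 157, 31, 32) [-0.004  0.1  ] [79. 78.] 9.585790634155273
(328, 190, 7, 9) [-0.081  0.018] [25. 13.] 20.955228805541992
(335, 158, 4, 11) [ 0.003 -0.013] [29.  7.] 8.560750007629395
(336, 192, 4, 5) [-0.085 -0.   ] [12.  8.] 17.539567947387695
(321, 195, 5, 3) [-0.083  0.042] [11.  6.] 89.42919921875
scr ((464.8918762207031, 117.38925170898438), (28.258499145507812, 32.83294677734375), 8.964264869689941)
```

View pics/c8.png

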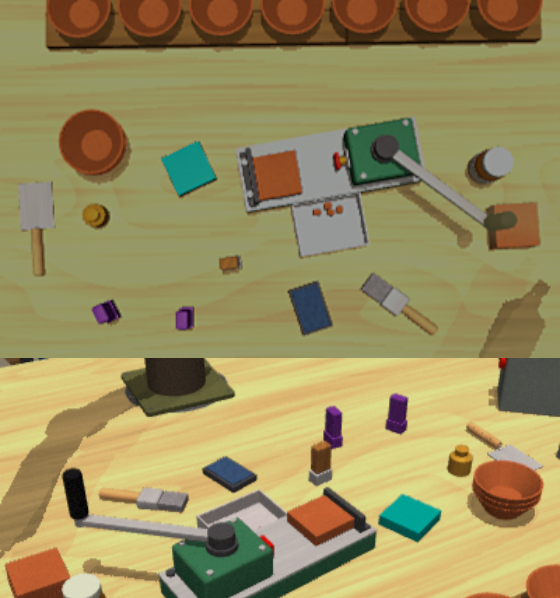

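The final view shows the tile flat against the fence at (277,175) and four crumbs in the tray at (317-338,210). The scraper is upright on the table at (230,263), and the stamp and lever are home. I hand in.

```bash
python3 -c "
from station import *
print(sign_off())"
```

```text
the job is handed in; nothing more can be done
None
```

The job is done and handed in at about 25 s on the robot's clock, with no verdict reported.

- **Crumbs:** I gripped the brown scraper and wiped the slot once towards the robot. All four crumbs lie in the tray and the slot is clear.
- **Scraper:** It stands upright on the table near (0.47, 0.12), clear of the press.
- **Print:** I pushed the lever with half-open fingers round the handle. The fence was felt at about 1.25 rad. The handle force held at 12.4–14.3 N for the first second. After a small nudge it held at about 14.5 N for another second, roughly 35 N on the stamp. I then eased the lever home at about 0.5 rad/s, until the handle force fell to zero.
- **Last checks:** The final pictures show the tile lying flat, having moved about 16 mm up to the fence, with the stamp and lever at home. The other things look undisturbed by eye; I did not measure them.
- **Disagreements:** The bed's far edge came out 4 mm off in press x, which did not matter for the wipe. The scene camera put the handle up to 15 mm from where the top and wrist views had it, so I used the wrist view. The first move call was refused because it left out a key; nothing moved.

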